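# Ratchet check of the stand-mounted locking forceps

### The job

Check the ratchet of the locking forceps on the bench stand: gently squeeze the handles together until the ratchet has caught on its second, last click, and let go to see that it stays locked by itself for a second or so. Then unlock it by gently pressing the free handle's ring down, out of the plane of the handles, let it spring fully open, and take the hand away. Do not force the handles, and leave the tape roll, the brass fitting and the small bottle beside it where they are.

Things in the scene. Friction and masses are not known exactly. Their poses are not given: they have to be found in the camera images.
- clamp_stand: Grey foot plate (90x74x12 mm, fixed), its pillar carrying level locking forceps (scissor-like, steel, 145 mm). Hand-set and not measured: their plane is 66 to 94 mm above the bench, and they are turned up to 0.06 rad either way from the stand's x. Origin: bench level, pillar axis = forceps pivot. +x: along the jaws; the rings lie to -x, 90 mm from the pivot, in free air. z up.
- fixed_ring_foot (a point): Bench-level point at (-90, -11, 0) mm in the stand's frame, below the centre of the fixed handle's finger ring if the forceps are not turned (turned, the ring is up to 5.5 mm off in y). This handle, on the -y side, is rigid with the stand. Each ring: 6 mm round steel bar, 20 mm wide in y, 28 mm long in x. Touch gives its true place.
- free_ring_foot (a point): Point at (-90, 11, 0) mm in the stand's frame, below the centre of the free ring (size and plane as the fixed one) when fully closed and the forceps not turned. Fully open, it is about 24 mm further to +y. Its shank is springy downwards: at the ring 2 N at first touch, 5 N at a stop about 6 mm down, some 1 N more while the teeth rub; the teeth are clear after 4 mm.
- clamp_handle (a joint): Swing of the free (+y) handle about the upright pivot, rad. 0: closed hard stop, 42 mm over both rings; 0.27: open stop, 66 mm. Sprung open, 2 N (open) to 3 N (closed) at the ring. It catches first at 0.11 to 0.175, second and last at 0.01 to 0.075 (hand-set, not measured), and stays when let go. Passing a tooth takes 7 to 9 N at the ring; above 20 N strains it.
- ratchet_foot (a point): Bench-level point below the ratchet at (-60, 3, 0) mm in the stand's frame: a cross bar between the shanks hooks under the fixed handle's toothed plate (2 teeth, 3 mm high, 6 mm apart). Finger friction can keep a pressed-down ring from swinging open: let the hand follow it towards +y before coming up, else the teeth catch again.
- roll: Small tape reel, 44 mm across, 15 mm high, lying flat near the stand; origin under its centre. A bystander.
- hose_fitting: Brass hose fitting, 18 x 38 x 16 mm, lying near the stand; origin under its centre. A bystander.
- small_bottle: Small glass bottle with screw cap, 34 mm across, 69 mm high, standing beyond the stand's jaws; origin under its centre. A bystander.

How it is judged (in metres and radians):
On the way:
1. the handles stay locked on the second tooth, untouched, for 0.6 s (value of joint clamp_handle below 0.093 rad and contact force between each of the arm, the fingers and clamp_stand below 0.1 N), for 0.6 s.
At the end, for the whole second after the job is handed in: After having stayed locked on the second tooth, untouched (joint clamp_handle below 0.093 for 0.6 s), the free handle has been released and stands open (joint above 0.24), touched by nothing (value of joint clamp_handle above 0.24 rad and contact force between the fingers and clamp_stand below 0.1 N).
It fails at once if the free handle is strained with more than 20 N (contact force between the fingers and clamp_handle above 20 N).
It fails at once if the forceps are forced with more than 40 N in all (contact force between the fingers and clamp_stand above 40 N).
It fails at once if a bystander is moved by more than 15 mm (distance of any of roll, hose_fitting, small_bottle from where it was at the start of the episode above 0.015 m).
It also fails if it takes over 40 s, if anything falls off the work surface, if the arm or the gripper's body presses on something with over 40 N, if the wrist force passes 120 N, or if a joint passes its speed limit or range.

### The arm

A 6-joint arm with a two-finger parallel gripper is mounted at the origin on a cart in front of the work surface, level with it; the furniture and walls round the work are solid. World frame = base frame: x ahead of the robot, y to its left, z up, the work surface at z = 0. Lengths are in mm, angles in rad, forces in N, time in s.
With the tool pointing down it reaches from about 350 to 975 mm from the base axis. Payload 7.1 kg.
Tool frame: the origin (TCP) lies on the centre line of the jaws, within the pads' length; the fingertips stand 11 mm ahead of it and the grasp point (between the pads) lies 8 mm behind it (robot.finger_overhang is the distance from the TCP to the fingertips, in mm); z points along the fingers, y is the line along which they close (so a half turn about z gives the same grasp; the last joint's range is limited). The gripper opens to 88 mm and grips with 3 to 60 N. Pads are 20 mm wide; open, the fingers measure 115 mm over their backs; the gripper's body (75 mm by 178 mm) begins 61 mm behind the grasp point.
Start: joints at [-1.267, 0.423, 1.63, -0, 1.089, -0.019], TCP at [198.282, -592.697, 233.675] pointing down, gripper open.
Joint ranges: [-3, 3], [-0.9, 2.11], [0.09, 2.58], [-1.31, 4.45], [0.11, 2.69], [-2.54, 2.54]. Speed limits (rad/s): [2.39, 2.39, 3.01, 3.14, 3.14, 3.14].

### API

Orientations are given as a unit quaternion [x, y, z, w].
In Python, from station import robot, cams, order gives the robot as it stands.
- The arm moves only by the tool servo_tool, never from a script. Its argument "increments" is a list of rows, each a list of 3 entries, a list of its own where there are three numbers: the opening, from 0 (shut) to 1 (fully open), then the shift along the tool's x, y, z in cm, then the turn about the tool's z in rad. In form: [[claw, [dx, dy, dz], spin], ...]. A call has 1 to 5 rows; each row shifts and turns the commanded pose from where the row before left it, along the tool's axes as they then stand; what a row does not reach is not made up. A row lasts 1/12 s, in which the tool goes at most 41.7 mm and 7.16 degrees, less where a joint would pass 70% of its speed; a pose out of reach is approached as far as the arm can. A call with a gripper value outside its range is refused whole. The fingers move at their own pace and stop on an object; "newtons" is the grip in N (left out, the last holds). Time passes only in rows, so rows that do not move let the fingers close. It gives the time, the measured TCP pose, the force, the opening and the grip force at its end, in the units of the state.
- robot.state(): the state, without advancing time (a new reading comes with each control period).
- cams.snapshot(name): name is "scene" or "side" or "wrist"; returns the picture (384x512x3 uint8, red, green, blue); there is no depth.
- cams.calibration(name): a dict with "camera_matrix" (3x3 intrinsics, pixels), "R" (3x3) and "t" (3): a world point X has camera coordinates R X + t. Camera axes: x right, y down, z forward; pixel columns grow to the right and rows downward; lengths in mm; the calibration is good to about 2 mm. The wrist camera is an equidistant fisheye: a pixel r from the principal point sees the ray r / f radians off the axis. A picture is of the moment at which its call begins: read the wrist's pose just before it. calibration takes no time and is no camera call; for the wrist camera it gives the pose at the moment of the call.
- order.job_done(): hands the job in; it is judged then, once.
The state is a dict: "t": time; "joints": joint angles; "joint_vel": joint speeds; "joint_torque": joint torques, N m; "eef_pos": TCP position; "ee_rot": TCP orientation; "ft_force": force on the tool from outside, world axes, zero at the start; "ft_torque": the same for the moment, N m; "gripper_width": finger opening in mm; "grasp_force": force on a finger pad.
Only numpy, scipy, OpenCV 4.12 (cv2) and the standard library are available. Lean on these libraries where they do the work, as an engineer would, in place of code of your own. Each camera call takes 0.05 s, during which the arm holds its last target. There are 200 camera calls.

## Working session

There is one attempt and no reset: what is moved stays moved. The work goes in short steps, Python scripts to look and compute and a tool call to move; the robot and the scene stay as the last step left them, time stands still between calls to the robot, and variables do not carry over. Pictures are saved under pics/ and viewed, at most 10 in all, crops included, and the job is handed in when it is done.

Besides the shell and the picture viewer there is one more tool, called after "Emit:" as a command line: name --argument value ..., lists and objects as JSON in quotes. servo_tool: Moves the arm, as the interface text tells. Its arguments: {"type":"object","properties":{"increments":{"type":"array","items":{"type":"array"}},"newtons":{"type":"number"}},"required":["increments"]}

```bash
mkdir -p pics; cat > h.py <<'E'
from station import robot,cams,order
import numpy as np,cv2
def snap(n,f):
    c=cams.calibration(n); im=cams.snapshot(n); cv2.imwrite('pics/'+f+'.png',im[:,:,::-1]); np.savez('pics/'+f+'.npz',**{k:np.array(v) for k,v in c.items() if k in('camera_matrix','R','t')}); return im
def ray(f,u,v,fish=False):
    d=np.load('pics/'+f+'.npz');K=d['camera_matrix'];x=(u-K[0,2])/K[0,0];y=(v-K[1,2])/K[1,1]
    if fish:
        r=np.hypot(x,y);p=np.array([x/r*np.sin(r),y/r*np.sin(r),np.cos(r)])if r>0 else np.array([0,0,1.])
    else:p=np.array([x,y,1.])
    R=d['R'];return -R.T@d['t'],R.T@p
def at(f,u,v,z,fish=False):
    o,r=ray(f,u,v,fish);return o+r*(z-o[2])/r[2]
def proj(f,X):
    d=np.load('pics/'+f+'.npz');p=d['R']@np.array(X)+d['t'];q=d['camera_matrix']@p;return q[:2]/q[2]
E
python3 - <<'E'
from h import *
for n in('scene','side'):
    snap(n,n+'1');print(cams.calibration(n))
a=[cv2.imread(f'pics/{n}1.png') for n in('scene','side')]
s=robot.state();print(s)
E
```

```text
{'camera_matrix': array([[384.45649137,   0.        , 258.46448568],
       [  0.        , 384.45649137, 191.60324093],
       [  0.        ,   0.        ,   1.        ]]), 'R': array([[ 0.91516411, -0.40303835, -0.0058936 ],
       [-0.19981176, -0.44090963, -0.87502797],
       [ 0.35007129,  0.80197181, -0.48403648]]), 't': array([-611.88331893,   98.92981763,  864.28375877])}
{'camera_matrix': array([[387.58922305,   0.        , 255.46370717],
       [  0.        , 387.58922305, 192.63092997],
       [  0.        ,   0.        ,   1.        ]]), 'R': array([[-0.90754775, -0.41992016,  0.0049133 ],
       [-0.29405993,  0.62709406, -0.72130562],
       [ 0.29980967, -0.65606409, -0.6925995 ]]), 't': array([473.28691699, 359.32678859, 577.73716189])}
{'t': 0.1, 'joints': array([-1.26696861e+00,  4.23746975e-01,  1.63057164e+00, -1.26564597e-05,
        1.08862520e+00, -1.89962078e-02]), 'joint_vel': array([ 0.00151046, -0.00068587, -0.00242367,  0.00090671, -0.00118033,
        0.00031682]), 'joint_torque': array([-1.00844783e-03, -5.45611739e+01, -2.74325627e+01,  6.44583511e-02,
        1.88146537e-02, -5.23202550e-05]), 'eef_pos': array([ 198.1606917 , -592.25561995,  233.00679983]), 'ee_rot': array([ 9.87000651e-01,  1.60714837e-01, -1.01436343e-04, -6.67944867e-04]), 'ft_force': array([ 0.31911906, -0.04761032,  0.23313011]), 'ft_torque': array([0.03883067, 0.02537615, 0.03340866]), 'grasp_force': 0.0, 'gripper_width': 87.78643293092226}
```

View pics/scene1.png

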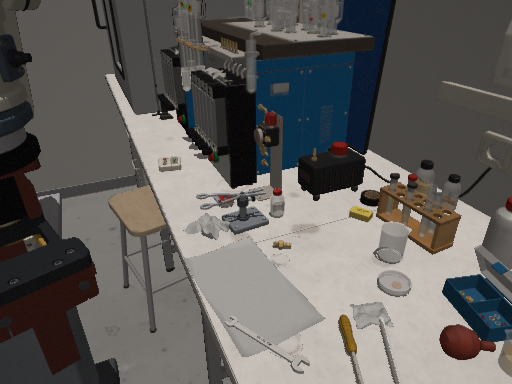

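View pics/side1.png

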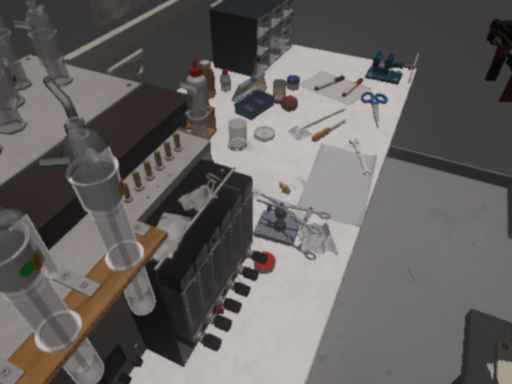

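The stand is at about scene (245,215), side (280,225); the fitting is at side (284,187) and the red roll at side (264,262). I'll enlarge both crops.

```bash
python3 - <<'E'
import cv2,numpy as np
a=cv2.imread('pics/scene1.png')[175:255,165:305];b=cv2.imread('pics/side1.png')[175:275,230:350]
a=cv2.resize(a,None,fx=5,fy=5,interpolation=3)[:, :]
b=cv2.resize(b,None,fx=5,fy=5,interpolation=3)
cv2.imwrite('pics/ca.png',a);cv2.imwrite('pics/cb.png',b)
E
```

```text
(no output)
```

View pics/ca.png

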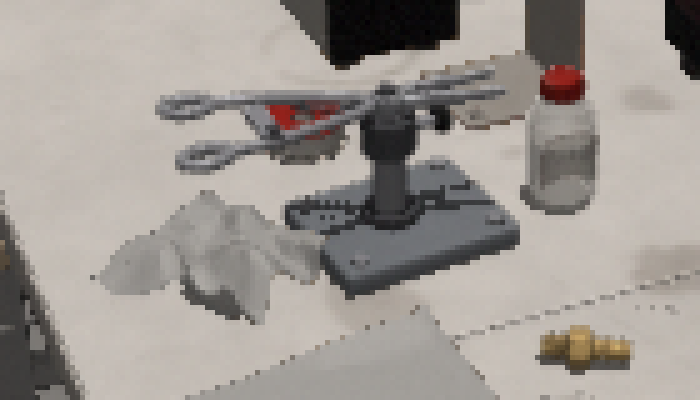

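View pics/cb.png

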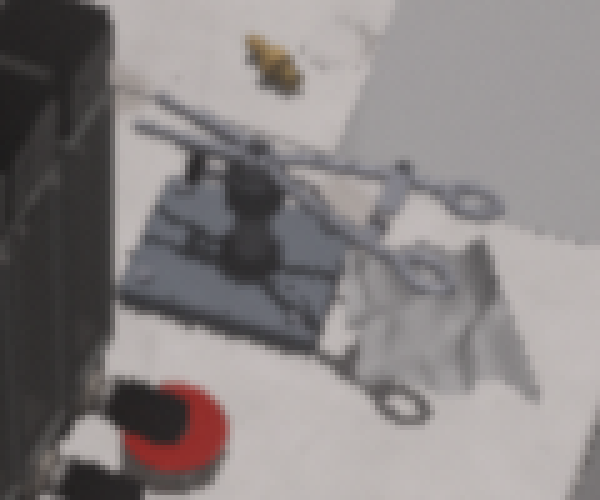

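Rings in the scene view: far (free) about (202.6,196), near (fixed) about (206.4,206.2). In the side view: fixed (325.4,215.4), free (315.4,229.4). Pivot: scene (242.6,193.4), side (281.6,204.6). The crumpled tissue is below the rings.

```bash
cat >> h.py <<'E'
def tri(p,q,f='scene1',g='side1'):
    o1,r1=ray(f,*p);o2,r2=ray(g,*q);r1/=np.linalg.norm(r1);r2/=np.linalg.norm(r2)
    s=np.linalg.lstsq(np.c_[r1,-r2],o2-o1,rcond=None)[0];a=o1+s[0]*r1;b=o2+s[1]*r2;return (a+b)/2,np.linalg.norm(a-b)
E
python3 - <<'E'
from h import *
P={'free':((202.6,196),(315.4,229.4)),'fixed':((206.4,206.2),(325.4,215.4)),'piv':((242.6,193.4),(281.6,204.6)),'bottlecap':None}
for k,v in P.items():
    if v: print(k,tri(*v))
# plate corners scene
for u,v in((285,207),(350,280),(518,225),(440,160)):print('plate',at('scene1',165+u/5,175+v/5,12))
for u,v in((122,298),(315,347)):print('plateS',at('side1',230+u/5,175+v/5,12))
print('roll',at('side1',230+178/5,175+430/5,15)); print('fit',at('side1',230+275/5,175+66/5,8),at('scene1',165+585/5,175+350/5,8))
print('bottle',at('scene1',165+560/5,175+200/5,0))
print('tissue top',tri((165+205/5,175+195/5),(230+480/5,175+245/5)),at('scene1',165+100/5,175+275/5,0),at('scene1',165+250/5,175+320/5,0),at('side1',230+540/5,175+398/5,0))
E
```

```text
free (array([ 463.0876364 , -154.92001127,   73.96526845]), np.float64(0.4077338230181731))
fixed (array([ 457.3283104 , -200.45539703,   73.31875996]), np.float64(1.800551966515156))
piv (array([ 547.89515276, -186.75490091,   77.53049059]), np.float64(0.4403270322427764))
plate [ 504.09315976 -160.45598388   12.        ]
plate [ 510.79658388 -229.26974287   12.        ]
plate [ 597.6394053  -219.63200806   12.        ]
plate [ 587.41648838 -151.27878162   12.        ]
plateS [ 588.3249732  -138.81299641   12.        ]
plateS [ 503.21075656 -148.99444771   12.        ]
roll [537.58134424 -83.35553211  15.        ]
fit [ 584.02680073 -307.23435333    8.        ] [ 585.20116028 -313.15749621    8.        ]
bottle [ 6.33439967e+02 -1.91399756e+02 -5.68434189e-14]
tissue top (array([ 453.94638186, -198.00997969,   52.23958371]), np.float64(5.173009711327881)) [ 4.13638606e+02 -1.62187352e+02 -5.68434189e-14] [ 465.38779195 -223.6032041     0.        ] [ 410.45841904 -172.92870113    0.        ]
```

```bash
python3 - <<'E'
from h import *
print(at('scene1',235,184,0),at('scene1',257,176,0),at('side1',253,240,0),at('side1',150,353,0), cams.calibration('wrist'))
E
```

```text
[597.68195745   1.73252216   0.        ] [6.73634596e+02 2.19845225e+01 5.68434189e-14] [ 588.87433301 -132.87269795    0.        ] [643.40659338 165.52520943   0.        ] {'camera_matrix': array([[297.31863964,   0.        , 257.88584398],
       [  0.        , 297.31863964, 189.63956726],
       [  0.        ,   0.        ,   1.        ]]), 'R': array([[ 0.31693209, -0.94844685, -0.00161948],
       [-0.91637781, -0.30665531,  0.25732128],
       [-0.24455217, -0.08006932, -0.96632455]]), 't': array([-623.35532743,  -30.93967337,  390.07257653])}
```

Emit:
servo_tool --increments '[[1,[3.0,-2.4,0],0.1],[1,[3.0,-2.4,0],0.1],[1,[3.0,-2.4,0],0.09],[1,[2.6,-2.8,0],0],[1,[2.6,-2.8,0],0]]' --newtons 6

```text
t: 0.52
eef_pos: [320.7, -443.7, 233.4]
ee_rot: [1.0, 0.016, -0.0, -0.0]
ft_force: [1.1, -0.1, -0.2]
gripper_width: 87.7
grasp_force: 0.0
```

Emit:
servo_tool --increments '[[1,[2.0,-3.3,0.5],0],[1,[2.0,-3.3,0.5],0],[1,[2.0,-3.3,0.5],0],[1,[2.0,-3.3,0.5],0],[1,[2.0,-3.3,0.5],0]]'

```text
t: 0.93
eef_pos: [415.0, -275.2, 208.4]
ee_rot: [1.0, 0.016, -0.0, -0.0]
ft_force: [0.5, -1.0, 0.1]
gripper_width: 88.0
grasp_force: 0.0
```

Emit:
servo_tool --increments '[[1,[1.7,-3.3,0.5],0],[1,[1.7,-3.3,0.5],0],[1,[1.2,-3.3,0.5],0],[1,[0,0,0],0]]'

```text
t: 1.27
eef_pos: [457.8, -171.7, 192.6]
ee_rot: [1.0, 0.019, -0.001, -0.001]
ft_force: [-0.3, -0.6, 0.3]
gripper_width: 87.6
grasp_force: 0.0
```

```bash
python3 - <<'E'
from h import *
print(robot.state()['eef_pos']); im=snap('wrist','w1'); cv2.imwrite('pics/w1b.png',cv2.resize(im[:,:,::-1],(800,600),interpolation=3))
E
```

```text
[ 457.79532307 -171.71539087  192.55943198]
```

View pics/w1b.png

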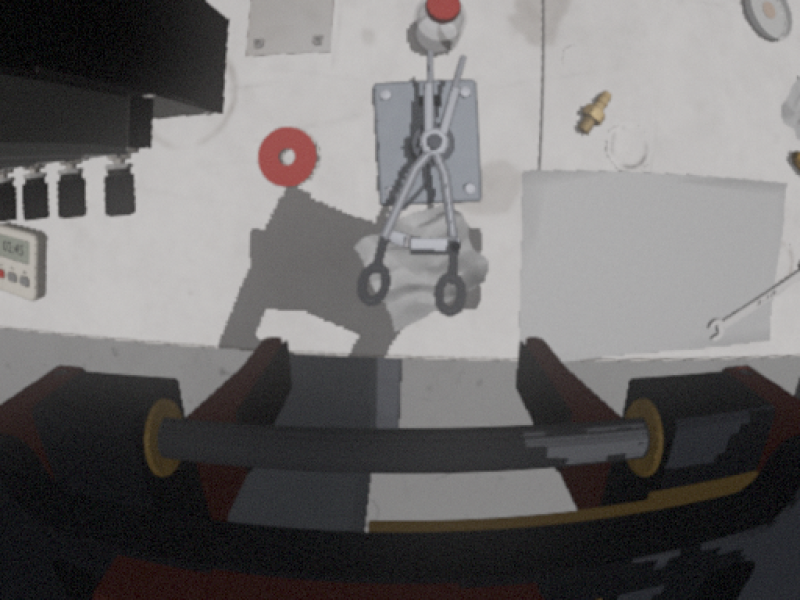

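The wrist view shows the free ring at (374,283), fixed ring (450,292), pivot (434,143), and the tissue beneath (enlarged pixels).

```bash
python3 - <<'E'
from h import *
for z in(66,74,82):
    print(z,*[at('w1',u/1.5625,v/1.5625,z,True).round(1) for u,v in((374,283),(450,292),(434,143))])
E
```

```text
66 [ 461.5 -152.7   66. ] [ 457.5 -199.8   66. ] [ 547.7 -185.6   66. ]
74 [ 463.4 -153.2   74. ] [ 459.6 -198.9   74. ] [ 547.1 -185.1   74. ]
82 [ 465.3 -153.6   82. ] [ 461.6 -198.    82. ] [ 546.5 -184.6   82. ]
```

Emit:
servo_tool --increments '[[1,[0.3,0.5,3.0],0],[1,[0,0,3.0],0],[1,[0,0,2.5],0],[1,[0,0,1.5],0],[1,[0,0,0],0]]'

```text
t: 1.73
eef_pos: [458.1, -181.6, 90.8]
ee_rot: [1.0, 0.016, -0.003, -0.001]
ft_force: [-0.8, -0.3, 0.1]
gripper_width: 87.7
grasp_force: 0.0
```

Emit:
servo_tool --increments '[[1,[0,0,0.5],0],[1,[0,0,0.5],0],[1,[0,0,0.5],0],[1,[0,0,0],0]]'

```text
t: 2.07
eef_pos: [460.5, -181.7, 78.7]
ee_rot: [1.0, 0.016, 0.0, 0.0]
ft_force: [-0.2, -0.5, 0.3]
gripper_width: 87.8
grasp_force: 0.0
```

```bash
python3 - <<'E'
from h import *
print(robot.state()['eef_pos']); im=snap('side','s2');snap('scene','c2')
a=cv2.imread('pics/c2.png')[135:235,165:265];b=cv2.imread('pics/s2.png')[165:265,250:350]
cv2.imwrite('pics/cc2.png',cv2.resize(np.hstack([a,b]),(800,400),interpolation=3))
E
```

```text
[ 460.53501471 -181.72284452   78.66970937]
```

View pics/cc2.png

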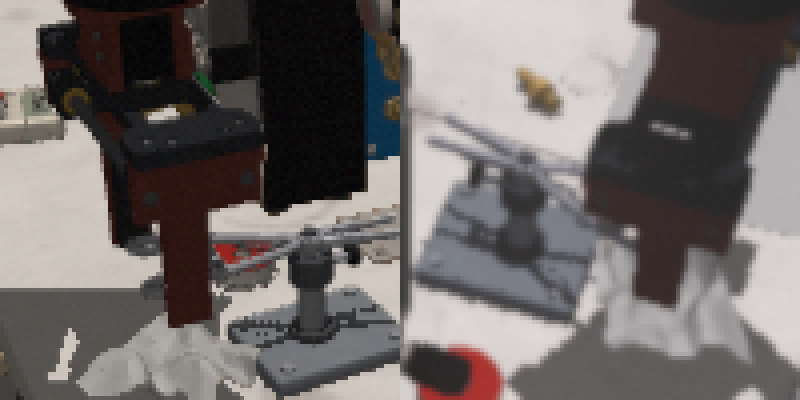

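Two fingers straddle both rings (tips just above the tissue). I'll lower slightly and begin the squeeze at low force.

Emit:
servo_tool --increments '[[1,[0,0,0.3],0],[0.9,[0,0,0],0],[0.84,[0,0,0],0],[0.84,[0,0,0],0]]' --newtons 6

```text
t: 2.5
eef_pos: [460.4, -181.3, 75.7]
ee_rot: [1.0, 0.016, -0.0, -0.0]
ft_force: [-1.2, 2.1, 0.3]
gripper_width: 74.5
grasp_force: 1.1
```

Emit:
servo_tool --increments '[[0.81,[0,0,0],0],[0.78,[0,0,0],0],[0.75,[0,0,0],0],[0.75,[0,0,0],0]]'

```text
t: 2.83
eef_pos: [459.5, -180.9, 75.4]
ee_rot: [1.0, 0.016, -0.001, -0.0]
ft_force: [-3.8, 4.2, 0.1]
gripper_width: 66.0
grasp_force: 2.0
```

Emit:
servo_tool --increments '[[0.73,[0,0.03,0],0],[0.71,[0,0.07,0],0],[0.69,[0,0.08,0],0],[0.67,[0,0.08,0],0],[0.67,[0,0,0],0]]'

```text
t: 3.25
eef_pos: [458.0, -182.5, 74.7]
ee_rot: [1.0, 0.016, -0.003, -0.002]
ft_force: [-4.9, 9.7, -1.6]
gripper_width: 58.9
grasp_force: 4.5
```

Emit:
servo_tool --increments '[[0.65,[0,0.08,0],0],[0.63,[0,0.08,0],0],[0.63,[0,0,0],0]]'

```text
t: 3.5
eef_pos: [459.5, -185.0, 75.2]
ee_rot: [1.0, 0.016, -0.001, -0.001]
ft_force: [-2.9, 3.0, 0.8]
gripper_width: 55.8
grasp_force: 1.7
```

The first tooth is passed (9.7 N, then a drop to 3 N). Going on to the second.

Emit:
servo_tool --increments '[[0.61,[0,0.08,0],0],[0.59,[0,0.08,0],0],[0.57,[0,0.08,0],0],[0.57,[0,0,0],0]]'

```text
t: 3.83
eef_pos: [458.8, -186.7, 74.9]
ee_rot: [1.0, 0.016, -0.002, -0.001]
ft_force: [-3.9, 8.4, -1.7]
gripper_width: 50.3
grasp_force: 4.5
```

Emit:
servo_tool --increments '[[0.56,[0,0.05,0],0],[0.55,[0,0.05,0],0],[0.54,[0,0.04,0],0],[0.54,[0,0,0],0]]'

```text
t: 4.17
eef_pos: [458.2, -187.5, 74.5]
ee_rot: [1.0, 0.016, -0.003, -0.002]
ft_force: [-4.5, 10.7, -2.7]
gripper_width: 47.8
grasp_force: 5.6
```

Emit:
servo_tool --increments '[[0.535,[0,0.03,0],0],[0.53,[0,0.03,0],0],[0.53,[0,0,0],0]]' --newtons 8

```text
t: 4.42
eef_pos: [459.5, -189.1, 75.0]
ee_rot: [1.0, 0.017, -0.001, -0.001]
ft_force: [-2.7, 3.7, -0.7]
gripper_width: 46.7
grasp_force: 1.9
```

Emit:
servo_tool --increments '[[0.525,[0,0.03,0],0],[0.52,[0,0.03,0],0],[0.52,[0,0,0],0]]'

```text
t: 4.67
eef_pos: [460.6, -190.6, 75.6]
ee_rot: [1.0, 0.016, -0.0, -0.0]
ft_force: [-4.5, 4.1, -1.2]
gripper_width: 45.7
grasp_force: 2.0
```

The second drop (10.7 → 3.7 N) means it passed the second tooth. I'll let go and wait untouched.

Emit:
servo_tool --increments '[[0.54,[0,0,0],0],[0.6,[0,0,0],0],[0.68,[0,0,0],0],[0.68,[0,0,0],0],[0.68,[0,0,0],0]]'

```text
t: 5.08
eef_pos: [461.8, -191.4, 76.1]
ee_rot: [1.0, 0.016, 0.001, 0.001]
ft_force: [0.1, -0.7, 0.3]
gripper_width: 59.8
grasp_force: 0.0
```

Emit:
servo_tool --increments '[[0.68,[0,0,0],0],[0.68,[0,0,0],0],[0.68,[0,0,0],0],[0.68,[0,0,0],0],[0.68,[0,0,0],0]]'

```text
t: 5.5
eef_pos: [460.8, -190.7, 75.7]
ee_rot: [1.0, 0.016, 0.0, 0.0]
ft_force: [0.6, -0.2, -0.9]
gripper_width: 59.6
grasp_force: 0.0
```

Emit:
servo_tool --increments '[[0.68,[0,0,0],0],[0.68,[0,0,0],0],[0.68,[0,0,0],0],[0.68,[0,0,0],0],[0.68,[0,0,0],0]]'

```text
t: 5.92
eef_pos: [460.8, -190.6, 75.7]
ee_rot: [1.0, 0.016, -0.0, -0.0]
ft_force: [1.2, -0.3, -0.1]
gripper_width: 59.9
grasp_force: 0.0
```

Emit:
servo_tool --increments '[[0.68,[0,0,-1.5],0],[0.68,[0,0,-3],0],[0.3,[0,-1.0,-1.5],0],[0,[0,-1.0,0],0],[0,[0,0,0],0]]'

```text
t: 6.33
eef_pos: [460.1, -169.6, 136.1]
ee_rot: [1.0, 0.017, 0.0, 0.0]
ft_force: [-0.2, -0.1, 0.7]
gripper_width: 42.9
grasp_force: 0.0
```

Emit:
servo_tool --increments '[[0,[0,0,0],0],[0,[0,0,0],0],[0,[0,0,0],0]]'

```text
t: 6.58
eef_pos: [459.6, -170.6, 134.7]
ee_rot: [1.0, 0.016, -0.001, -0.0]
ft_force: [-1.1, -0.8, -0.4]
gripper_width: 23.3
grasp_force: 0.0
```

```bash
python3 - <<'E'
from h import *
print(robot.state()['eef_pos']); im=snap('wrist','w2'); cv2.imwrite('pics/w2b.png',cv2.resize(im[60:300,130:390,::-1],None,fx=2.5,fy=2.5,interpolation=3))
E
```

```text
[ 459.56091631 -170.64149766  134.70491644]
```

View pics/w2b.png

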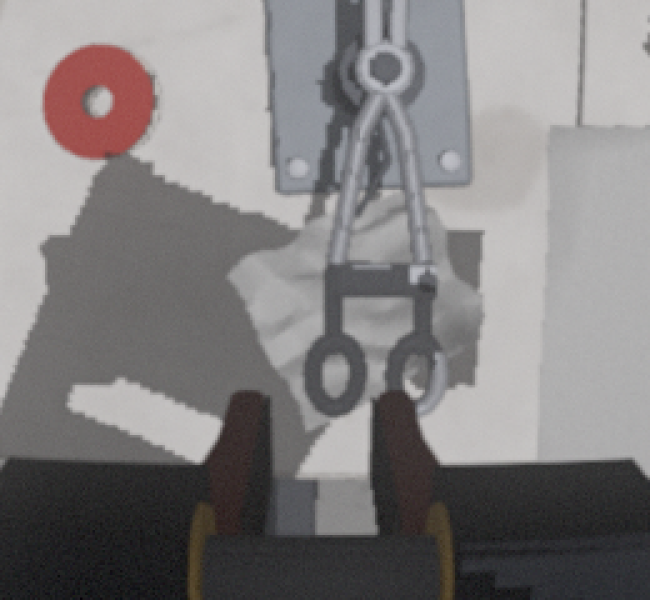

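The forceps stay locked: free ring at crop (335,375), fixed ring (417,372).

```bash
python3 - <<'E'
from h import *
for z in (72,76):
  for u,v in((335,375),(417,372)): print(at('w2',130+u/2.5,60+v/2.5,z,True).round(1))
E
```

```text
[ 456.8 -174.5   72. ]
[ 458.5 -199.5   72. ]
[ 458.1 -174.4   76. ]
[ 459.8 -198.9   76. ]
```

Emit:
servo_tool --increments '[[0,[0,0,1],0],[0,[0,0,1],0],[0,[0,0,1],0],[0,[0,0,1],0],[0,[0,0,0],0]]'

```text
t: 7.05
eef_pos: [458.6, -170.1, 93.1]
ee_rot: [1.0, 0.016, -0.002, -0.001]
ft_force: [0.7, 1.0, -0.2]
gripper_width: 0.5
grasp_force: 0.0
```

Emit:
servo_tool --increments '[[0,[0,0,0.2],0],[0,[0,0,0.2],0],[0,[0,0,0],0]]'

```text
t: 7.3
eef_pos: [460.2, -170.7, 91.5]
ee_rot: [1.0, 0.016, -0.0, -0.0]
ft_force: [-0.1, 0.3, -0.1]
gripper_width: 0.4
grasp_force: 0.0
```

Emit:
servo_tool --increments '[[0,[0,0,0.2],0],[0,[0,0,0.1],0],[0,[0,0,0],0]]'

```text
t: 7.55
eef_pos: [460.3, -170.7, 88.8]
ee_rot: [1.0, 0.016, 0.0, 0.0]
ft_force: [0.0, -0.1, 0.5]
gripper_width: 0.6
grasp_force: 0.1
```

Emit:
servo_tool --increments '[[0,[0,0,0.1],0],[0,[0,0,0.1],0],[0,[0,0,0],0]]'

```text
t: 7.8
eef_pos: [460.3, -170.7, 86.9]
ee_rot: [1.0, 0.016, 0.0, 0.0]
ft_force: [-0.9, 1.5, 2.9]
gripper_width: 0.0
grasp_force: 1.8
```

Contact at TCP z ≈ 87.5. Now pressing down gently.

Emit:
servo_tool --increments '[[0,[0,0,0.1],0],[0,[0,0,0.1],0],[0,[0,0,0.1],0],[0,[0,0,0],0]]'

```text
t: 8.13
eef_pos: [460.3, -170.5, 83.6]
ee_rot: [1.0, 0.016, 0.0, -0.0]
ft_force: [-0.1, 3.4, 4.6]
gripper_width: 0.8
grasp_force: 2.3
```

Emit:
servo_tool --increments '[[0,[0,0,0.1],0],[0,[0,0,0.1],0],[0,[0,0,0],0]]'

```text
t: 8.38
eef_pos: [460.4, -170.6, 81.7]
ee_rot: [1.0, 0.016, 0.0, 0.0]
ft_force: [-0.4, 3.4, 6.8]
gripper_width: 0.6
grasp_force: 3.4
```

The teeth should be clear (~5.8 mm down). Following the ring towards +y.

Emit:
servo_tool --increments '[[0,[0,-0.25,0],0],[0,[0,-0.25,0],0],[0,[0,-0.25,0],0],[0,[0,-0.25,0],0],[0,[0,-0.25,0],0]]'

```text
t: 8.8
eef_pos: [461.5, -158.7, 82.2]
ee_rot: [1.0, 0.016, 0.002, 0.001]
ft_force: [2.3, 1.9, 4.7]
gripper_width: 0.2
grasp_force: 2.5
```

Emit:
servo_tool --increments '[[0,[0,-0.25,0],0],[0,[0,-0.25,0],0],[0,[0,-0.25,0],0],[0,[0,0,0],0]]'

```text
t: 9.13
eef_pos: [459.5, -150.7, 81.7]
ee_rot: [1.0, 0.017, 0.0, 0.0]
ft_force: [1.5, -1.4, 5.3]
gripper_width: 0.7
grasp_force: 2.2
```

Emit:
servo_tool --increments '[[0,[0,0,-0.3],0],[0,[0,0,-0.4],0],[0,[0,0,-1],0],[0,[0,0,-3],0],[0,[0,0,-3],0]]'

```text
t: 9.55
eef_pos: [457.3, -150.0, 158.6]
ee_rot: [1.0, 0.016, -0.003, -0.001]
ft_force: [1.0, -0.8, 0.4]
gripper_width: 0.6
grasp_force: 0.0
```

Emit:
servo_tool --increments '[[0,[0,0,-2],0],[0,[0,0,0],0],[0,[0,0,0],0]]'

```text
t: 9.8
eef_pos: [459.4, -150.7, 179.7]
ee_rot: [1.0, 0.016, 0.001, 0.0]
ft_force: [-0.1, 0.7, -0.7]
gripper_width: 0.4
grasp_force: 0.0
```

```bash
python3 - <<'E'
from h import *
print(robot.state()['eef_pos']); im=snap('wrist','w3'); cv2.imwrite('pics/w3b.png',cv2.resize(im[60:300,130:390,::-1],None,fx=2.5,fy=2.5,interpolation=3))
E
```

```text
[ 459.38315029 -150.69366437  179.6767587 ]
```

View pics/w3b.png

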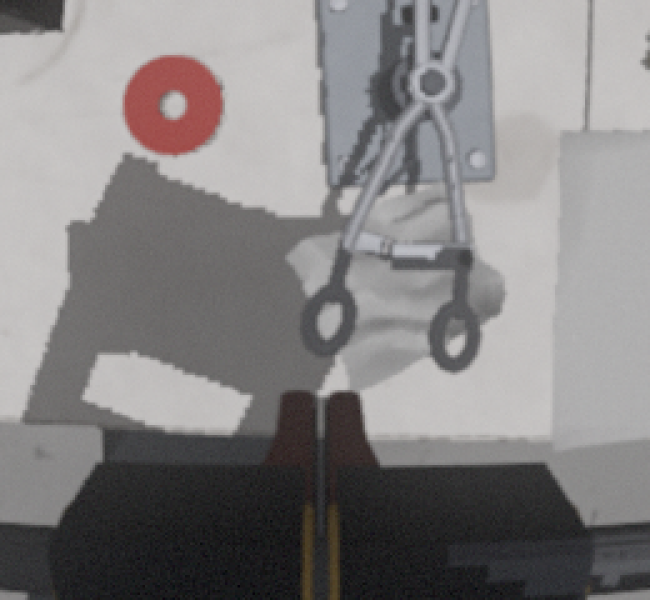

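The handles are open: free ring at crop (328,320), fixed ring (455,335). I'll check the distance and hand in if it is right.

```bash
python3 - <<'E'
from h import *
a,b=[at('w3',130+u/2.5,60+v/2.5,74,True) for u,v in((328,320),(455,335))]
d=np.linalg.norm(a-b);print(a,b,d)
if d>43.8: print(order.job_done())
E
```

```text
[ 462.80530705 -152.79018461   74.        ] [ 458.69736879 -199.06127837   74.        ] 46.453086817787316
the job is handed in; nothing more can be done
None
```

The job is handed in: the ratchet caught on its second click, stayed locked untouched for about 1 s, and the forceps were then unlocked and sprang fully open (rings about 46 mm apart), with the hand raised clear; peak measured force was about 12 N and the three bystanders were not touched.

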